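# Nest the trial pans with fanned handles

## Robot

A 6-joint arm with a two-finger parallel gripper is mounted at the origin on the work surface. World frame = base frame: x ahead of the robot, y to its left, z up, the work surface at z = 0. Lengths are in m, angles in rad, forces in N, time in s.
With the tool pointing down it reaches from about 0.3 to 0.85 m from the base axis. Payload 4.2 kg.
Tool frame: the origin (TCP) lies where the fingers leave the gripper's body, on its centre line; the fingertips stand 78 mm ahead of it and the grasp point (between the pads) lies 60 mm ahead of it; z points along the fingers, y is the line along which they close (so a half turn about z gives the same grasp; the last joint's range is limited). The gripper opens to 91 mm and grips with 3 to 60 N. Pads are 32 mm wide; open, the fingers measure 118 mm over their backs; the gripper's body (76 mm by 178 mm) begins 60 mm behind the grasp point.
Start: joints at [-1.319, 0.32, 1.565, -0, 1.257, -0.02], TCP at [0.154, -0.554, 0.292] pointing down, gripper open.
Joint ranges: [-3.11, 3.11], [-0.84, 2.01], [0.21, 2.61], [-1.34, 4.49], [0.05, 2.63], [-2.56, 2.56]. Speed limits (rad/s): [2.57, 2.57, 3.14, 3.14, 3.14, 3.14].

## Interface

Orientations are given as [roll, pitch, yaw] about the fixed x, y, z axes, in that order (R = Rz(yaw) Ry(pitch) Rx(roll)).
In Python, from bench import ctrl gives the robot as it stands.
- The arm moves only by the shell command python3 -m jog 'ROWS'. ROWS is JSON, a list of rows, each a list of 7 numbers: the shift along the tool's x, y, z as a fraction of full scale, then the turn, a rotation vector about the tool's x, y, z as a fraction of full scale, then the gripper's target within -1 to 1 (fully open at 1, half-way at 0, shut at -1). In form: [[tx, ty, tz, ax, ay, az, gripper], ...]. A call has 1 to 12 rows; each row shifts and turns the commanded pose from where the row before left it, along the tool's axes as they then stand; what a row does not reach is not made up. Full scale, the value 1, is 25 mm for a shift and 4 degrees for a turn. A row lasts 1/12 s, in which the tool goes at most 41.7 mm and 7.16 degrees, less where a joint would pass 70% of its speed; a pose out of reach is approached as far as the arm can. A call with a number of a shift or a turn outside -1 to 1 is refused whole. A call with a gripper value outside its range is refused whole. The fingers move at their own pace and stop on an object; the grip force is fixed at half the most. Time passes only in rows, so rows that do not move let the fingers close. It gives the time, the measured TCP pose, the force, the opening and the grip force at its end, in the units of the state.
- ctrl.sense(): the state, without advancing time (a new reading comes with each control period).
- ctrl.read_camera(name): name is "side" or "top"; returns (picture, depth): 400x640x3 uint8, red, green, blue; 400x640 float32, m along the optical axis (not along the pixel's ray), 0 where there is no reading.
- ctrl.camera_info(name): a dict with "fx", "fy", "cx", "cy" (pixels), "R" (3x3) and "t" (3): a world point X has camera coordinates R X + t. Camera axes: x right, y down, z forward; pixel columns grow to the right and rows downward; lengths in m; the calibration is good to about 2 mm. A picture is of the moment at which its call begins. camera_info takes no time and is no camera call.
- ctrl.job_done(): hands the job in; it is judged then, once.
The state is a dict: "t": time; "q": joint angles; "joint_velocities": joint speeds; "effort": joint torques, N m; "tcp_pos": TCP position; "orientation": TCP orientation; "ft_force": force on the tool from outside, world axes, zero at the start; "wrist_torque": the same for the moment, N m; "finger_gap": finger opening in m; "gripper_force": force on a finger pad.
Only numpy, scipy, OpenCV 4.12 (cv2) and the standard library are available. Lean on these libraries where they do the work, as an engineer would, in place of code of your own. Each camera call takes 0.05 s, during which the arm holds its last target. There are 200 camera calls.

## Task

Stack away the three plain steel pans with blue handles: set the middle one upright inside the widest one, and the small one upright inside the middle one. Fan the handles so that each can be taken by itself: seen from above, each handle is turned about 45 degrees anticlockwise from the handle of the pan just below it. Leave the widest pan standing where it is, set the pans down rather than dropping them, and leave the black pan with the red handle alone.

Things in the scene. Friction and masses are not known exactly. Their poses are not given: they have to be found in the camera images.
- big_centre (a point): Widest steel pan with a blue handle: rim diameter 160 mm, foot 144, height 60, handle to 181 mm from the axis, 0.6 kg; wall 3 mm, bottom 4 mm; level handle 14 mm wide, 16 high, top 3 mm under the rim. Point on the pan's axis half-way up, 30 mm above its underside; x out along the handle, z up.
- mid_centre (a point): Middle steel pan with a blue handle: rim diameter 114 mm, foot 100, height 84, handle to 168 mm from the axis, 0.26 kg; wall 3 mm, bottom 4 mm; level handle 14 mm wide, 16 high, top 3 mm under the rim. Point on the pan's axis half-way up, 42 mm above its underside; x out along the handle, z up. It stands on the widest pan's floor with 19 mm play all round, its handle 9 mm above that rim.
- mid_grip (a point): The place to pinch the middle pan's blue handle, at its middle height: 120 mm out from the pan's axis along x and 73 mm above its underside; axes as its centre point (x outward along the handle). Pinch it across its 14 mm width from above.
- small_centre (a point): Small, tallest steel pan with a blue handle: rim diameter 72 mm, foot 60, height 108, handle to 142 mm from the axis, 0.17 kg; wall 3 mm, bottom 4 mm; level handle 14 mm wide, 16 high, top 3 mm under the rim. Point on the pan's axis half-way up, 54 mm above its underside; x out along the handle, z up. It stands on the middle pan's floor with 17 mm play all round, its handle 9 mm above that rim.
- small_grip (a point): The place to pinch the small pan's blue handle, at its middle height: 100 mm out from the pan's axis along x and 97 mm above its underside; axes as its centre point (x outward along the handle). Pinch it across its 14 mm width from above.
- dark_centre (a point): Bystander to leave alone: a black pan with a red handle, rim diameter 120 mm, 70 mm tall, handle reaching 166 mm from the axis. This point lies on its axis 35 mm above its underside; x points out along its handle.

How it is judged:
By the outcome, as a careful person would: the job done as asked, in the order asked, and still so for the second after the job is handed in, with the robot touching nothing.
It also fails if it takes over 56 s, if anything falls off the work surface, if the arm or the gripper's body presses on something with over 40 N, if the wrist force passes 120 N, or if a joint passes its speed limit or range.

## Working session

There is one attempt and no reset: what is moved stays moved. The work goes in short steps, Python scripts to look and compute and a shell command to move; the robot and the scene stay as the last step left them, time stands still between calls to the robot, and variables do not carry over. Pictures are saved under pics/ and viewed, at most 10 in all, crops included, and the job is handed in when it is done.

```bash
mkdir -p pics
cat > h.py <<'E'
import numpy as np, cv2
from bench import ctrl
def snap(n,f):
    p,d=ctrl.read_camera(n); np.savez(f'pics/{f}.npz',p=p,d=d); cv2.imwrite(f'pics/{f}.png',p[:,:,::-1]); return p,d
def cloud(n,d):
    c=ctrl.camera_info(n); R=np.array(c['R']);t=np.array(c['t'])
    v,u=np.mgrid[0:400,0:640]
    P=np.stack([(u-c['cx'])/c['fx']*d,(v-c['cy'])/c['fy']*d,d],-1)
    return (P-t)@R
E
python3 - <<'E'
from h import *
for n in('top','side'):
    p,d=snap(n,n+'0'); c=ctrl.camera_info(n); print(n,c['fx'],np.round(c['R'],3).tolist(),np.round(c['t'],3), (-np.array(c['R']).T@c['t']).round(3))
a=[cv2.imread(f'pics/{n}0.png') for n in('top','side')]
cv2.imwrite('pics/both.png',cv2.resize(np.vstack(a),(480,600)))
s=ctrl.sense();print(s)
E
```

```text
top 477.73604595742415 [[-0.012, -1.0, -0.002], [-0.98, 0.012, -0.2], [0.2, 0.0, -0.98]] [-0.011  0.553  1.107] [ 0.321 -0.018  1.195]
side 494.95284700168946 [[-0.989, -0.146, 0.021], [-0.116, 0.683, -0.722], [0.091, -0.716, -0.692]] [0.522 0.163 1.342] [0.413 0.925 1.035]
{'t': 0.1, 'q': array([-1.31897116e+00,  3.20237910e-01,  1.56553528e+00, -4.87220855e-06,
        1.25737531e+00, -1.99666202e-02]), 'joint_velocities': array([ 9.64690650e-04, -2.38983060e-03, -3.45263464e-03,  7.04340571e-05,
       -1.87738413e-04,  1.98195008e-04]), 'effort': array([ 9.00024152e-04, -4.13332880e+01, -2.32508379e+01,  7.28822756e-02,
        4.22148895e-02, -5.96831546e-05]), 'tcp_pos': array([ 0.15430336, -0.55358437,  0.29150698]), 'orientation': array([-3.14003703e+00, -2.64311871e-05,  2.71793270e-01]), 'ft_force': array([-0.0799255 , -0.48958747,  0.28670806]), 'wrist_torque': array([ 0.02065253,  0.02463573, -0.0589548 ]), 'gripper_force': 0.0, 'finger_gap': 0.09106002713704024}
```

View pics/top0.png

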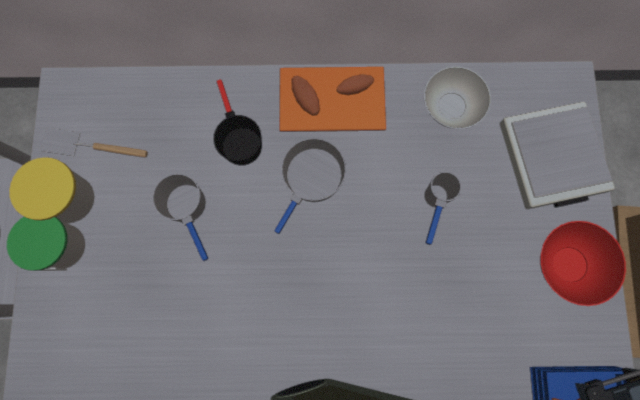

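View pics/side0.png

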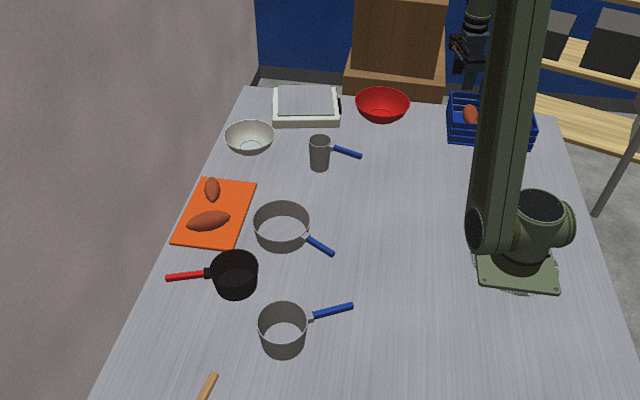

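The top view shows the big pan at about (314,175), the mid at (184,203), the small at (445,188), and the black one at (238,140). Blue handles end near (278,232), (206,259) and (430,242). The side view agrees.

```bash
cat >> h.py <<'E'
from scipy.optimize import least_squares
PANS=dict(big=(.160,.060,.181),mid=(.114,.084,.168),small=(.072,.108,.142))
def blue(p):
    h=cv2.cvtColor(p,cv2.COLOR_RGB2HSV); return cv2.inRange(h,(105,120,60),(130,255,255))
def plane(n,uv,z):
    c=ctrl.camera_info(n);R=np.array(c['R']);t=np.array(c['t']);o=-R.T@t
    uv=np.atleast_2d(uv).astype(float)
    r=np.c_[(uv[:,0]-c['cx'])/c['fx'],(uv[:,1]-c['cy'])/c['fy'],np.ones(len(uv))]@R
    return o+r*((z-o[2])/r[:,2])[:,None]
def circ(P,r):  # robust circle of known radius
    f=lambda c:np.hypot(P[:,0]-c[0],P[:,1]-c[1])-r
    s=least_squares(f,P.mean(0)[:2],loss='soft_l1',f_scale=.002); return s.x,np.median(abs(s.fun)),len(P)
E
python3 - <<'E'
from h import *
for n,seeds in(('top',dict(big=(288,215),mid=(197,240),small=(434,225))),('side',dict(big=(320,246),mid=(333,311),small=(348,153)))):
    z=np.load(f'pics/{n}0.npz');p,d=z['p'],z['d'];C=cloud(n,d);b=blue(p)
    k,L,st,ce=cv2.connectedComponentsWithStats(b)
    for nm,(D,H,re) in PANS.items():
        i=1+np.argmin(np.hypot(*(ce[1:]-seeds[nm]).T))
        m=(L==i)&(d>0)
        vs,us=np.nonzero(L==i); zt=H-.003
        Q=C[m]; print(n,nm,'px',m.sum(),'z pct',np.percentile(Q[:,2],[10,50,90]).round(3))
        X=plane(n,np.c_[us,vs],zt if n=='top' else zt-.004)[:,:2]; mu=X.mean(0);a=np.linalg.svd(X-mu,full_matrices=False)[2][0]
        # rim: near pixels with height in rim band
        g=(abs(C[...,2]-(H-.002))<.005)&(np.hypot(C[...,0]-mu[0],C[...,1]-mu[1])<.22)&(b==0)&(d>0)
        sat=cv2.cvtColor(p,cv2.COLOR_RGB2HSV)[...,1]<60
        P=C[g&sat][:,:2]
        if len(P)<10: print('few');continue
        c,e,N=circ(P,D/2-.0015)
        if a@(mu-c)<0:a=-a
        s=(X-mu)@a; tip=mu+a*np.percentile(s,99)
        print('  rim c',c.round(4),'res',e.round(4),N,' yaw axis',np.degrees(np.arctan2(a[1],a[0])).round(1),'yaw c->mu',np.degrees(np.arctan2(*(mu-c)[::-1])).round(1),'tip r',np.linalg.norm(tip-c).round(4),'tip-centre',(tip-a*re).round(4),'root r',((mu-c)@a+s.min()).round(3))
E
```

```text
top big px 172 z pct [0.054 0.057 0.06 ]
  rim c [0.6356 0.0122] res 0.0019 428  yaw axis 150.0 yaw c->mu 150.5 tip r 0.1751 tip-centre [0.6401 0.0082] root r 0.092
top mid px 221 z pct [0.077 0.081 0.083]
  rim c [0.5647 0.3365] res 0.0015 321  yaw axis -154.0 yaw c->mu -153.0 tip r 0.1641 tip-centre [0.5691 0.3365] root r 0.07
top small px 214 z pct [0.103 0.105 0.108]
  rim c [ 0.5754 -0.2986] res 0.0019 219  yaw axis 160.6 yaw c->mu 160.7 tip r 0.1371 tip-centre [ 0.5799 -0.3005] root r 0.047
side big px 161 z pct [0.051 0.056 0.059]
  rim c [0.6372 0.0136] res 0.0031 485  yaw axis 148.9 yaw c->mu 150.3 tip r 0.1763 tip-centre [0.6397 0.0085] root r 0.089
side mid px 264 z pct [0.075 0.08  0.083]
  rim c [0.5667 0.3374] res 0.0012 392  yaw axis -154.3 yaw c->mu -154.1 tip r 0.1645 tip-centre [0.57   0.3385] root r 0.07
side small px 130 z pct [0.095 0.103 0.107]
  rim c [ 0.5765 -0.299 ] res 0.0017 136  yaw axis 158.3 yaw c->mu 159.7 tip r 0.1374 tip-centre [ 0.58   -0.3028] root r 0.046
```

```bash
cat >> h.py <<'E'
def go(c,yaw,r,zg):
    """rows needed: centre c of pan, handle yaw deg, grip radius r, grasp height zg"""
    s=ctrl.sense(); p=s['tcp_pos']; ps=s['orientation'][2]; a=np.radians(yaw)
    t=np.array([c[0]+r*np.cos(a),c[1]+r*np.sin(a),zg+.06]); d=t-p
    dps=(a-ps+np.pi/2)%np.pi-np.pi/2
    f=lambda q:np.array([d[0]*np.cos(q)+d[1]*np.sin(q),d[0]*np.sin(q)-d[1]*np.cos(q),-d[2]])/.025
    print('t',s['t'],'pos',p.round(4),'rpy',np.degrees(s['orientation']).round(2),'target',t.round(4),'F',s['ft_force'].round(1),'gap',s['finger_gap'].round(4))
    print('az units',(-np.degrees(dps)/4).round(2),'shift before turn',f(ps).round(2),'shift after turn',f(ps+dps).round(2))
E
python3 -c "
from h import *
go((.566,.337),-154+180-180,.12,.15)"
```

```text
Traceback (most recent call last):
  File "h.py", line 28, in go
    print('t',s['t'],'pos',p.round(4),'rpy',np.degrees(s['orientation']).round(2),'target',t.round(4),'F',s['ft_force'].round(1),'gap',s['finger_gap'].round(4))
                                                                                                                                       ^^^^^^^^^^^^^^^^^^^^^
AttributeError: 'float' object has no attribute 'round'
```

```bash
sed -i "s/s\['finger_gap'\].round(4)/round(s['finger_gap'],4)/" h.py
python3 -c "
from h import *
go((.566,.337),-154,.12,.15)"
```

```text
t 0.1 pos [ 0.1543 -0.5536  0.2915] rpy [-179.91   -0.     15.57] target [0.4581 0.2844 0.21  ] F [-0.1 -0.5  0.3] gap 0.0911
az units -2.61 shift before turn [ 20.71 -29.03   3.26] shift after turn [ 25.62 -24.8    3.26]
```

```bash
python3 -m jog '[[1,-1,0,0,0,0,1],[1,-1,0,0,0,0,1],[1,-1,0,0,0,0,1],[1,-1,0,0,0,0,1],[1,-1,0,0,0,0,1],[1,-1,0,0,0,0,1],[1,-1,0,0,0,0,1],[1,-1,0,0,0,0,1],[1,-1,0,0,0,0,1],[1,-1,0,0,0,0,1],[1,-1,0,0,0,0,1],[1,-1,0,0,0,0,1]]'
python3 -m jog '[[1,-1,0,0,0,0,1],[1,-1,0,0,0,0,1],[1,-1,0,0,0,0,1],[1,-1,0,0,0,0,1],[1,-1,0,0,0,0,1],[1,-1,0,0,0,0,1],[1,-1,0,0,0,0,1],[1,-1,0,0,0,0,1],[0,-1,0,0,0,0,1],[0,-1,0,0,0,0,1],[0,-1,0,0,0,0,1],[0,-1,0,0,0,0,1]]'
python3 -m jog '[[0.7,-1,0,0,0,0,1],[0,-1,0,0,0,0,1],[0,-1,0,0,0,0,1],[0,-1,0,0,0,0,1],[0,-1,0,0,0,0,1],[0,0,1,0,0,-1,1],[0,0,1,0,0,-1,1],[0,0,1,0,0,-0.6,1],[0,0,0,0,0,0,1],[0,0,0,0,0,0,1]]'
python3 -c "
from h import *
go((.566,.337),-154,.12,.073)"
```

```text
t: 1.1
tcp_pos: [0.363, -0.1826, 0.2921]
orientation: [-3.141, 0.0, 0.272]
ft_force: [0.0, -0.9, 0.1]
finger_gap: 0.0914
gripper_force: 0.0
t: 2.1
tcp_pos: [0.4743, 0.1595, 0.2917]
orientation: [3.141, 0.001, 0.272]
ft_force: [0.1, -1.2, 0.0]
finger_gap: 0.0912
gripper_force: 0.0
t: 2.93
tcp_pos: [0.4577, 0.2831, 0.2162]
orientation: [3.141, 0.003, 0.452]
ft_force: [0.8, 0.4, -0.0]
finger_gap: 0.0912
gripper_force: 0.0
t 2.9333 pos [0.4577 0.2831 0.2162] rpy [179.98   0.2   25.91] target [0.4581 0.2844 0.133 ] F [ 0.8  0.4 -0. ] gap 0.0912
az units -0.02 shift before turn [ 0.04 -0.04  3.33] shift after turn [ 0.04 -0.04  3.33]
```

```bash
python3 -m jog '[[0,-0.04,1,0,0,0,1],[0,0,1,0,0,0,1],[0,0,0.8,0,0,0,1],[0,0,0.5,0,0,0,1],[0,0,0,0,0,0,1],[0,0,0,0,0,0,-1],[0,0,0,0,0,0,-1],[0,0,0,0,0,0,-1],[0,0,0,0,0,0,-1],[0,0,0,0,0,0,-1],[0,0,0,0,0,0,-1],[0,0,0,0,0,0,-1]]'
python3 -m jog '[[0,0,0,0,0,0,-1],[0,0,0,0,0,0,-1],[0,0,0,0,0,0,-1]]'
python3 -c "
from h import *
go((.566,.337),-154,.12,.073)"
```

```text
t: 3.93
tcp_pos: [0.4579, 0.2843, 0.135]
orientation: [3.142, -0.0, 0.453]
ft_force: [-0.5, 0.2, -1.2]
finger_gap: 0.0474
gripper_force: 0.0
t: 4.18
tcp_pos: [0.4578, 0.2843, 0.1347]
orientation: [3.141, 0.0, 0.453]
ft_force: [-0.4, 0.5, 0.2]
finger_gap: 0.0276
gripper_force: 0.0
t 4.1833 pos [0.4578 0.2843 0.1347] rpy [1.7999e+02 1.0000e-02 2.5970e+01] target [0.4581 0.2844 0.133 ] F [-0.4  0.5  0.2] gap 0.0276
az units -0.01 shift before turn [0.01 0.   0.07] shift after turn [0.01 0.   0.07]
```

```bash
python3 -m jog '[[0,0,0.06,0,0,0,-1],[0,0,0,0,0,0,-1],[0,0,0,0,0,0,-1],[0,0,0,0,0,0,-1],[0,0,0,0,0,0,-1]]'
python3 -m jog '[[0,0,-0.2,0,0,0,-1],[0,0,-0.4,0,0,0,-1],[0,0,-0.8,0,0,0,-1],[0,0,-1,0,0,0,-1],[0,0,-1,0,0,0,-1],[0,0,-1,0,0,0,-1],[0,0,-0.4,0,0,0,-1],[0,0,0,0,0,0,-1],[0,0,0,0,0,0,-1]]'
python3 -c "
from h import *
snap('side','side1');snap('top','top1')
go((.637,.012),195,.12,.19)"
```

```text
t: 4.6
tcp_pos: [0.4577, 0.2842, 0.133]
orientation: [3.141, 0.0, 0.453]
ft_force: [0.8, 1.1, -0.9]
finger_gap: 0.0138
gripper_force: 30.0
t: 5.35
tcp_pos: [0.4574, 0.2841, 0.2531]
orientation: [3.141, 0.0, 0.453]
ft_force: [0.0, 0.8, -2.2]
finger_gap: 0.0135
gripper_force: 30.0
t 5.45 pos [0.4569 0.2838 0.2515] rpy [179.98   0.21  25.97] target [ 0.5211 -0.0191  0.25  ] F [ 0.8 -0.6 -2.2] gap 0.0139
az units 2.74 shift before turn [-3.   12.01  0.06] shift after turn [-0.66 12.36  0.06]
```

View pics/side1.png

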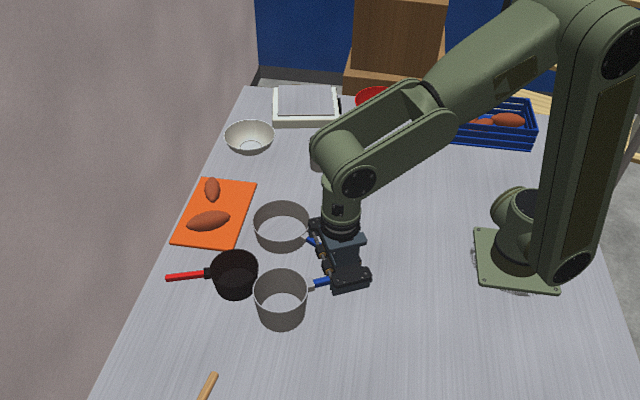

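The side view shows the mid pan lifted (rim around (281,285)), apparently level. I'll check its tilt and centre.

```bash
cat >> h.py <<'E'
def held(nm,imgs,c0,yaw,zr):
    D,H,re=PANS[nm];a=np.radians(yaw);u=np.array([np.cos(a),np.sin(a)])
    for n,f in imgs:
        z=np.load(f'pics/{f}.npz');C=cloud(n,z['d']);Q=C[z['d']>0]
        e=Q[:,:2]-c0; rr=np.hypot(*e.T)
        ob=(rr>D/2-.012)&(rr<D/2+.010)&(abs(Q[:,2]-zr)<.025)&((e@u)<D/2*.7); Q=Q[ob]
        # top of the wall: highest points per angular bin
        an=np.arctan2(Q[:,1]-c0[1],Q[:,0]-c0[0]); b=((an+np.pi)/(2*np.pi)*24).astype(int)
        T=np.array([Q[b==k][np.argsort(Q[b==k][:,2])[-4:]].mean(0) for k in range(24) if (b==k).sum()>5])
        if len(T)<6: print(n,'few',len(Q));continue
        c,er,_=circ(T,D/2-.0015); A=np.c_[(T[:,:2]-c)@u,(T[:,:2]-c)@[-u[1],u[0]],np.ones(len(T))]
        k=np.linalg.lstsq(A,T[:,2],rcond=None)[0]
        print(n,'c',c.round(4),'res',er.round(4),'bins',len(T),'tilt deg along handle(+ = handle up), across',np.degrees(np.arctan(k[:2])).round(1),'rim z',k[2].round(4))
E
python3 -c "
from h import *
p=ctrl.sense()['tcp_pos'];a=np.radians(206)
c=p[:2]-.12*np.array([np.cos(a),np.sin(a)]);print('expected',c,p[2]-.06+.011)
held('mid',[('side','side0'),('top','top0')],np.array([.566,.337]),206,.084)
held('mid',[('side','side1'),('top','top1')],c,206,p[2]-.06+.011)
"
```

```text
expected [0.56475407 0.33637522] 0.2025468000017543
side c [0.5673 0.3379] res 0.0003 bins 19 tilt deg along handle(+ = handle up), across [-0.1 -0.3] rim z 0.0852
top c [0.5659 0.3372] res 0.0007 bins 19 tilt deg along handle(+ = handle up), across [-0.2 -0.7] rim z 0.0855
side c [0.5665 0.3388] res 0.0005 bins 19 tilt deg along handle(+ = handle up), across [ 0.1 -0.1] rim z 0.2052
top c [0.5645 0.3375] res 0.0002 bins 11 tilt deg along handle(+ = handle up), across [-0.5  0.9] rim z 0.2036
```

```bash
python3 -m jog '[[0,0,0,0,0,0.5,-1],[0,0,0,0,0,0.7,-1],[0,0,0,0,0,0.8,-1],[0,0,0,0,0,0.7,-1],[0,0.4,0,0,0,0,-1],[0,0.8,0,0,0,0,-1],[-0.1,1,0,0,0,0,-1],[-0.1,1,0,0,0,0,-1],[-0.1,1,0,0,0,0,-1],[-0.1,1,0,0,0,0,-1],[-0.1,1,0,0,0,0,-1],[-0.1,1,0,0,0,0,-1]]'
python3 -m jog '[[0,1,0,0,0,0,-1],[0,1,0,0,0,0,-1],[0,1,0,0,0,0,-1],[0,1,0,0,0,0,-1],[0,0.7,0,0,0,0,-1],[0,0.4,0,0,0,0,-1],[0,0,0,0,0,0,-1],[0,0,0,0,0,0,-1],[0,0,0,0,0,0,-1]]'
python3 -c "
from h import *
go((.637,.012),195,.12,.077)
snap('side','side2');snap('top','top2')
p=ctrl.sense()['tcp_pos'];a=np.radians(195)
c=p[:2]-.12*np.array([np.cos(a),np.sin(a)]);print('expected',c,p[2]-.06+.011)
held('mid',[('side','side2'),('top','top2')],c,195,p[2]-.06+.011)
held('big',[('side','side0'),('top','top0')],np.array([.637,.012]),150,.06)
held('big',[('side','side2'),('top','top2')],np.array([.637,.012]),150,.06)
"
```

```text
t: 6.45
tcp_pos: [0.4899, 0.1046, 0.252]
orientation: [3.141, 0.003, 0.266]
ft_force: [-0.3, -0.9, -2.2]
finger_gap: 0.0136
gripper_force: 30.0
t: 7.2
tcp_pos: [0.5233, -0.0157, 0.2528]
orientation: [-3.141, 0.001, 0.266]
ft_force: [0.9, -0.2, -2.2]
finger_gap: 0.0137
gripper_force: 30.0
t 7.2 pos [ 0.5233 -0.0157  0.2528] rpy [-1.7996e+02  6.0000e-02  1.5220e+01] target [ 0.5211 -0.0191  0.137 ] F [ 0.9 -0.2 -2.2] gap 0.0137
az units 0.06 shift before turn [-0.12  0.11  4.63] shift after turn [-0.12  0.11  4.63]
expected [0.63936667 0.01560698] 0.2041054421405068
side c [0.6401 0.0179] res 0.0008 bins 20 tilt deg along handle(+ = handle up), across [-1.   0.6] rim z 0.2029
top c [0.6388 0.0174] res 0.0003 bins 6 tilt deg along handle(+ = handle up), across [ 1.7 -1. ] rim z 0.2061
side c [0.6372 0.0117] res 0.0006 bins 19 tilt deg along handle(+ = handle up), across [-1.7  0.2] rim z 0.0599
top c [0.6361 0.0108] res 0.0008 bins 19 tilt deg along handle(+ = handle up), across [-0.4  0.3] rim z 0.0621
side c [0.6378 0.0115] res 0.0008 bins 15 tilt deg along handle(+ = handle up), across [-0.7 -0.5] rim z 0.0608
top few 0
```

```bash
python3 -m jog '[[-0.15,0.14,0.3,0,0,0,-1],[0,0,0.7,0,0,0,-1],[0,0,0.8,0,0,0,-1],[0,0,0.8,0,0,0,-1],[0,0,0.8,0,0,0,-1],[0,0,0.5,0,0,0,-1],[0,0,0.3,0,0,0,-1],[0,0,0.1,0,0,0,-1],[0,0,0.1,0,0,0,-1],[0,0,0,0,0,0,-1],[0,0,0,0,0,0,-1]]'
python3 -c "
from h import *
go((.6365,.0113),195,.12,.077)"
```

```text
t: 8.22
tcp_pos: [0.5216, -0.0207, 0.1439]
orientation: [3.141, -0.001, 0.265]
ft_force: [0.4, -1.0, -2.2]
finger_gap: 0.014
gripper_force: 30.0
t 8.2167 pos [ 0.5216 -0.0207  0.1439] rpy [ 1.7997e+02 -8.0000e-02  1.5180e+01] target [ 0.5206 -0.0198  0.137 ] F [ 0.4 -1.  -2.2] gap 0.014
az units 0.05 shift before turn [-0.03 -0.05  0.28] shift after turn [-0.03 -0.05  0.28]
```

```bash
python3 -m jog '[[-0.03,-0.04,0.08,0,0,0,-1],[0,0,0.08,0,0,0,-1],[0,0,0.04,0,0,0,-1],[0,0,0.03,0,0,0,-1],[0,0,0,0,0,0,-1],[0,0,0,0,0,0,-1]]'
python3 -m jog '[[0,0,0.03,0,0,0,-1],[0,0,0.02,0,0,0,-1],[0,0,0,0,0,0,-1],[0,0,0,0,0,0,-1]]'
```

```text
t: 8.72
tcp_pos: [0.5202, -0.02, 0.1375]
orientation: [3.141, -0.0, 0.265]
ft_force: [0.5, -0.7, -1.9]
finger_gap: 0.0138
gripper_force: 30.0
t: 9.05
tcp_pos: [0.5202, -0.0201, 0.1369]
orientation: [3.141, -0.001, 0.265]
ft_force: [-3.3, -0.9, 4.9]
finger_gap: 0.0139
gripper_force: 30.0
```

```bash
python3 -m jog '[[0,0,-0.01,0,0,0,-1],[0,0,0,0,0,0,0],[0,0,0,0,0,0,0],[0,0,0,0,0,0,0],[0,0,0,0,0,0,0],[0,0,0,0,0,0,0],[0,0,0,0,0,0,0]]'
python3 -m jog '[[0,0,-0.2,0,0,0,0],[0,0,-0.5,0,0,0,0],[0,0,-1,0,0,0,0],[0,0,-1,0,0,0,0],[0,0,-1,0,0,0,0],[0,0,-1,0,0,0,1],[0,0,-1,0,0,0,1],[0,0,0,0,0,0,1]]'
python3 -c "
from h import *
go((.576,-.299),160,.10,.18)"
```

```text
t: 9.63
tcp_pos: [0.5202, -0.02, 0.1364]
orientation: [3.142, -0.0, 0.265]
ft_force: [-0.3, -0.6, -0.1]
finger_gap: 0.0449
gripper_force: 0.0
t: 10.3
tcp_pos: [0.5223, -0.0201, 0.2846]
orientation: [3.138, -0.01, 0.265]
ft_force: [0.7, -0.4, -1.1]
finger_gap: 0.0622
gripper_force: 0.0
t 10.3 pos [ 0.5223 -0.0201  0.2846] rpy [179.8   -0.59  15.17] target [ 0.482  -0.2648  0.24  ] F [ 0.7 -0.4 -1.1] gap 0.0622
az units 8.79 shift before turn [-4.12  9.03  1.78] shift after turn [1.83 9.75 1.78]
```

```bash
python3 -m jog '[[0,0,0.1,0,0,1,1],[0,0,0,0,0,1,1],[0,0,0,0,0,1,1],[0,0,0,0,0,1,1],[0,0,0,0,0,1,1],[0,0,0,0,0,1,1],[0,0,0,0,0,1,1],[0,0,0,0,0,1,1],[0,0,0,0,0,0.8,1],[0.2,1,0,0,0,0,1],[0.2,1,0,0,0,0,1],[0.2,1,0,0,0,0,1]]'
python3 -m jog '[[0.2,1,0,0,0,0,1],[0.2,1,0,0,0,0,1],[0.2,1,0,0,0,0,1],[0.2,1,0,0,0,0,1],[0.2,1,0,0,0,0,1],[0.2,1,0,0,0,0,1],[0,0.7,0,0,0,0,1],[0,0,1,0,0,0,1],[0,0,0.6,0,0,0,1],[0,0,0,0,0,0,1],[0,0,0,0,0,0,1]]'
python3 -c "
from h import *
snap('side','side3');snap('top','top3')
held('mid',[('side','side3'),('top','top3')],np.array([.6365,.0113]),195,.088)
held('small',[('side','side0'),('top','top0')],np.array([.576,-.299]),160,.108)
go((.576,-.299),160,.10,.097)"
```

```text
t: 11.3
tcp_pos: [0.5081, -0.0961, 0.2761]
orientation: [3.141, 0.001, -0.348]
ft_force: [0.9, 0.1, 0.6]
finger_gap: 0.0912
gripper_force: 0.0
t: 12.22
tcp_pos: [0.4789, -0.263, 0.2358]
orientation: [-3.141, 0.002, -0.35]
ft_force: [-0.7, -0.0, -0.3]
finger_gap: 0.0911
gripper_force: 0.0
side c [0.6371 0.0137] res 0.0009 bins 19 tilt deg along handle(+ = handle up), across [-0.4 -0.6] rim z 0.0884
top c [0.6361 0.0126] res 0.0004 bins 18 tilt deg along handle(+ = handle up), across [-0.1 -0.1] rim z 0.0896
side c [ 0.5778 -0.2994] res 0.0009 bins 16 tilt deg along handle(+ = handle up), across [ 0.3 -0.2] rim z 0.1069
top c [ 0.5771 -0.2993] res 0.0004 bins 16 tilt deg along handle(+ = handle up), across [-0.7  0.5] rim z 0.109
t 12.3167 pos [ 0.4799 -0.2633  0.2374] rpy [ 1.7998e+02 -9.0000e-02 -2.0010e+01] target [ 0.482  -0.2648  0.157 ] F [0.5 0.4 0.2] gap 0.0912
az units -0.0 shift before turn [0.1  0.03 3.22] shift after turn [0.1  0.03 3.22]
```

View pics/side3.png

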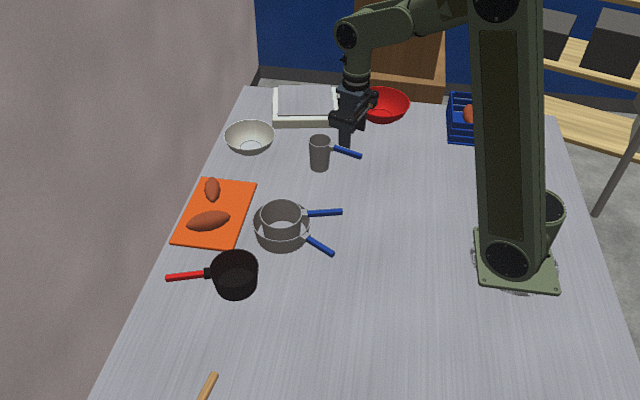

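The mid pan is seated level inside the big one (rim around (281,217)) with its handle fanned. Next is the small pan.

```bash
python3 -m jog '[[0.12,0.03,0.6,0,0,0,1],[0,0,1,0,0,0,1],[0,0,1,0,0,0,1],[0,0,0.5,0,0,0,1],[0,0,0.12,0,0,0,-1],[0,0,0,0,0,0,-1],[0,0,0,0,0,0,-1],[0,0,0,0,0,0,-1],[0,0,0,0,0,0,-1],[0,0,0,0,0,0,-1],[0,0,0,0,0,0,-1],[0,0,0,0,0,0,-1]]'
python3 -m jog '[[0,0,0,0,0,0,-1],[0,0,0,0,0,0,-1],[0,0,0,0,0,0,-1],[0,0,0,0,0,0,-1],[0,0,0,0,0,0,-1],[0,0,0,0,0,0,-1],[0,0,0,0,0,0,-1]]'
```

```text
t: 13.32
tcp_pos: [0.482, -0.265, 0.1564]
orientation: [3.141, -0.001, -0.35]
ft_force: [0.0, 0.3, 0.4]
finger_gap: 0.0407
gripper_force: 0.0
t: 13.9
tcp_pos: [0.4819, -0.265, 0.156]
orientation: [3.142, 0.0, -0.35]
ft_force: [0.6, -0.1, 0.4]
finger_gap: 0.014
gripper_force: 30.0
```

```bash
python3 -m jog '[[0,0,-0.2,0,0,0,-1],[0,0,-0.5,0,0,0,-1],[0,0,-0.9,0,0,0,-1],[0,0,-1,0,0,0,-1],[0,0,-1,0,0,0,-1],[0,0,-1,0,0,0,-1],[0,0,-0.5,0,0,0,-1],[0,0,-0.2,0,0,0,-1],[0,0,0,0,0,-0.3,-1],[0,0,0,0,0,-0.7,-1],[0,0,0,0,0,-1,-1],[0,0,0,0,0,-1,-1]]'
python3 -m jog '[[0,0,0,0,0,-1,-1],[0,0,0,0,0,-1,-1],[0,0,0,0,0,-1,-1],[0,0,0,0,0,-1,-1],[0,0,0,0,0,-1,-1],[0,0,0,0,0,-1,-1],[0,0,0,0,0,-1,-1],[0,0,0,0,0,-1,-1],[0,0,0,0,0,-1,-1],[0,0,0,0,0,-1,-1],[0,0,0,0,0,-1,-1],[0,0,0,0,0,-1,-1]]'
python3 -m jog '[[0,0,0,0,0,-1,-1],[0,0,0,0,0,-1,-1],[0,0,0,0,0,-1,-1],[0,0,0,0,0,-1,-1],[0,0,0,0,0,-0.6,-1],[0,0,0,0,0,-0.4,-1],[0,0,0,0,0,0,-1],[0,0,0,0,0,0,-1]]'
python3 -c "
from h import *
b=blue(np.load('pics/top3.npz')['p']);k,L,st,ce=cv2.connectedComponentsWithStats(b)
for n,se,z in(('big',(288,215),.057),('mid',(270,200),.085)):
    i=1+np.argmin(np.hypot(*(ce[1:]-se).T)); v,u=np.nonzero(L==i); X=plane('top',np.c_[u,v],z)[:,:2]; a=np.linalg.svd(X-X.mean(0),full_matrices=False)[2][0]
    print(n,len(v),ce[i].round(),X.mean(0).round(3),np.degrees(np.arctan2(a[1],a[0])).round(1), 'c->mu',np.degrees(np.arctan2(*(X.mean(0)-[.6367,.012])[::-1])).round(1))
go((.6366,.013),240,.10,.105)"
```

```text
t: 14.9
tcp_pos: [0.4811, -0.2645, 0.2866]
orientation: [-3.14, 0.004, -0.136]
ft_force: [0.1, -0.6, -1.8]
finger_gap: 0.0139
gripper_force: 30.0
t: 15.9
tcp_pos: [0.4812, -0.2646, 0.2866]
orientation: [-3.138, 0.002, 0.702]
ft_force: [0.6, -0.2, -1.8]
finger_gap: 0.0139
gripper_force: 30.0
t: 16.57
tcp_pos: [0.4815, -0.2648, 0.2871]
orientation: [-3.139, 0.0, 1.047]
ft_force: [0.3, 0.1, -1.2]
finger_gap: 0.014
gripper_force: 30.0
big 175 [285. 217.] [0.519 0.078] 150.0 c->mu 150.7
mid 175 [285. 217.] [0.514 0.076] 150.0 c->mu 152.5
t 16.5667 pos [ 0.4815 -0.2648  0.2871] rpy [-1.7986e+02  2.0000e-02  5.9960e+01] target [ 0.5866 -0.0736  0.165 ] F [ 0.3  0.1 -1.2] gap 0.014
az units -0.01 shift before turn [ 8.72 -0.19  4.89] shift after turn [ 8.72 -0.18  4.89]
```

```bash
python3 -m jog '[[0.4,0,0,0,0,0,-1],[0.8,-0.1,0,0,0,0,-1],[1,-0.1,0,0,0,0,-1],[1,0,0,0,0,0,-1],[1,0,0,0,0,0,-1],[1,0,0,0,0,0,-1],[1,0,0,0,0,0,-1],[1,0,0,0,0,0,-1],[0.8,0,0,0,0,0,-1],[0.5,0,0,0,0,0,-1],[0.2,0,0,0,0,0,-1],[0,0,0,0,0,0,-1]]'
python3 -m jog '[[0,0,0,0,0,0,-1],[0,0,0,0,0,0,-1],[0,0,0,0,0,0,-1]]'
python3 -c "
from h import *
b=blue(np.load('pics/top3.npz')['p']);k,L,st,ce=cv2.connectedComponentsWithStats(b)
for i in range(1,k):
    if st[i,4]<100: continue
    v,u=np.nonzero(L==i); X=plane('top',np.c_[u,v],.085)[:,:2]; a=np.linalg.svd(X-X.mean(0),full_matrices=False)[2][0]
    print(len(v),ce[i].round(),X.mean(0).round(3),np.degrees(np.arctan2(a[1],a[0])).round(1), 'c->mu',np.degrees(np.arctan2(*(X.mean(0)-[.6367,.0125])[::-1])).round(1))
snap('side','side4');snap('top','top4')
go((.6366,.013),240,.10,.105)
p=ctrl.sense()['tcp_pos'];a=np.radians(240)
c=p[:2]-.10*np.array([np.cos(a),np.sin(a)]);print('expected',c,p[2]-.06+.011)
held('small',[('side','side4'),('top','top4')],c,240,p[2]-.06+.011)
"
```

```text
t: 17.57
tcp_pos: [0.5866, -0.0732, 0.2881]
orientation: [-3.141, 0.0, 1.048]
ft_force: [-0.8, -0.1, -0.9]
finger_gap: 0.0141
gripper_force: 30.0
t: 17.82
tcp_pos: [0.5859, -0.0751, 0.2886]
orientation: [3.142, 0.0, 1.045]
ft_force: [0.5, -0.5, -2.1]
finger_gap: 0.0137
gripper_force: 30.0
198 [325. 213.] [ 0.522 -0.019] -164.7 c->mu -164.6
175 [285. 217.] [0.514 0.076] 150.0 c->mu 152.7
2759 [581. 381.] [ 0.138 -0.577] -89.1 c->mu -130.2
t 17.9167 pos [ 0.5861 -0.075   0.2886] rpy [1.7999e+02 1.0000e-02 5.9900e+01] target [ 0.5866 -0.0736  0.165 ] F [ 1.3  1.  -1.8] gap 0.0139
az units -0.03 shift before turn [ 0.06 -0.01  4.94] shift after turn [ 0.06 -0.01  4.94]
expected [0.63607531 0.01163424] 0.239606901837988
side c [0.6378 0.0156] res 0.0007 bins 19 tilt deg along handle(+ = handle up), across [-2.8  0.2] rim z 0.2391
top c [0.6368 0.0144] res 0.0002 bins 15 tilt deg along handle(+ = handle up), across [-1.6 -0. ] rim z 0.2408
```

View pics/side4.png

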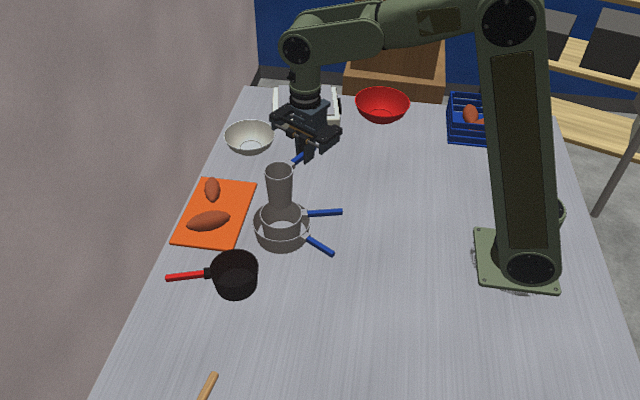

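The side view shows the small pan (rim (279,170)) centred over the middle pan and nearly level. I'll lower it.

```bash
python3 -m jog '[[0,0,0.3,0,0,0,-1],[0,0,0.7,0,0,0,-1],[0,0,0.8,0,0,0,-1],[0,0,0.8,0,0,0,-1],[0,0,0.8,0,0,0,-1],[0,0,0.6,0,0,0,-1],[0,0,0.4,0,0,0,-1],[0,0,0.15,0,0,0,-1],[0,0,0,0,0,0,-1],[0,0,0,0,0,0,-1],[0,0,0,0,0,0,-1]]'
python3 -c "
from h import *
go((.6366,.013),240,.10,.105)"
```

```text
t: 18.83
tcp_pos: [0.5871, -0.0743, 0.1759]
orientation: [3.139, -0.001, 1.047]
ft_force: [-1.0, 0.1, -2.2]
finger_gap: 0.0139
gripper_force: 30.0
t 18.8333 pos [ 0.5871 -0.0743  0.1759] rpy [ 1.7987e+02 -5.0000e-02  5.9970e+01] target [ 0.5866 -0.0736  0.165 ] F [-1.   0.1 -2.2] gap 0.0139
az units -0.01 shift before turn [ 0.01 -0.03  0.43] shift after turn [ 0.01 -0.03  0.43]
```

```bash
python3 -m jog '[[0,0,0.12,0,0,0,-1],[0,0,0.1,0,0,0,-1],[0,0,0.06,0,0,0,-1],[0,0,0.04,0,0,0,-1],[0,0,0.03,0,0,0,-1],[0,0,0,0,0,0,-1],[0,0,0,0,0,0,-1]]'
python3 -m jog '[[0,0,0.03,0,0,0,-1],[0,0,0.02,0,0,0,-1],[0,0,0,0,0,0,-1],[0,0,0,0,0,0,-1]]'
```

```text
t: 19.42
tcp_pos: [0.5864, -0.0741, 0.166]
orientation: [3.142, 0.0, 1.047]
ft_force: [-0.1, 0.6, -2.1]
finger_gap: 0.014
gripper_force: 30.0
t: 19.75
tcp_pos: [0.5864, -0.0742, 0.1647]
orientation: [-3.142, 0.0, 1.047]
ft_force: [-0.1, 0.2, -2.1]
finger_gap: 0.0139
gripper_force: 30.0
```

```bash
python3 -m jog '[[0,0,0.02,0,0,0,-1],[0,0,0.02,0,0,0,-1],[0,0,0,0,0,0,-1],[0,0,0,0,0,0,-1]]'
python3 -m jog '[[0,0,0.02,0,0,0,-1],[0,0,0.0,0,0,0,-1],[0,0,0,0,0,0,-1]]'
```

```text
t: 20.08
tcp_pos: [0.5865, -0.0743, 0.164]
orientation: [3.141, 0.0, 1.047]
ft_force: [-1.2, -0.9, 0.5]
finger_gap: 0.0133
gripper_force: 30.0
t: 20.33
tcp_pos: [0.5865, -0.0744, 0.1639]
orientation: [3.141, 0.0, 1.047]
ft_force: [-2.3, -1.3, 4.8]
finger_gap: 0.0139
gripper_force: 30.0
```

Contact made (about 7 N of load taken). Release and rise, then check.

```bash
python3 -m jog '[[0,0,0,0,0,0,-0.6],[0,0,0,0,0,0,-0.3],[0,0,0,0,0,0,-0.2],[0,0,0,0,0,0,-0.2],[0,0,0,0,0,0,-0.2],[0,0,0,0,0,0,-0.2],[0,0,0,0,0,0,-0.2]]'
python3 -m jog '[[0,0,-0.2,0,0,0,-0.2],[0,0,-0.5,0,0,0,-0.2],[0,0,-1,0,0,0,-0.2],[0,0,-1,0,0,0,-0.2],[0,0,-1,0,0,0,-0.2],[0,0,-1,0,0,0,-0.2],[-1,0,-0.5,0,0,0,0],[-1,0,0,0,0,0,0],[-1,0,0,0,0,0,0],[-1,0,0,0,0,0,0],[-1,0,0,0,0,0,0],[0,0,0,0,0,0,0]]'
python3 -m jog '[[-1,0,0,0,0,0,0],[-1,0,0,0,0,0,0],[-1,0,0,0,0,0,0],[-1,0,0,0,0,0,0],[0,0,0,0,0,0,0]]'
python3 -c "
from h import *
snap('side','side5');snap('top','top5')
I=[('side','side5'),('top','top5')]
for n,y,z in(('big',150,.06),('mid',195,.088),('small',240,.116)): print(n);held(n,I,np.array([.6366,.013]),y,z)
b=blue(np.load('pics/top5.npz')['p']);k,L,st,ce=cv2.connectedComponentsWithStats(b)
for i in range(1,k):
    if not 80<st[i,4]<1000: continue
    v,u=np.nonzero(L==i); X=plane('top',np.c_[u,v],.09)[:,:2]; a=np.linalg.svd(X-X.mean(0),full_matrices=False)[2][0]
    print(len(v),ce[i].round(),np.degrees(np.arctan2(a[1],a[0])).round(1))
t=cv2.imread('pics/top5.png')[120:300,200:440]; s=cv2.imread('pics/side5.png')[160:340,200:440]
cv2.imwrite('pics/fin.png',cv2.resize(np.hstack([t,s]),None,fx=1.6,fy=1.6))
"
```

```text
t: 20.92
tcp_pos: [0.5864, -0.0741, 0.1631]
orientation: [-3.142, 0.0, 1.047]
ft_force: [-0.0, 0.2, 0.2]
finger_gap: 0.0364
gripper_force: 0.0
t: 21.92
tcp_pos: [0.5219, -0.1853, 0.2939]
orientation: [3.141, 0.002, 1.043]
ft_force: [0.3, -0.1, -0.3]
finger_gap: 0.0457
gripper_force: 0.0
t: 22.33
tcp_pos: [0.4724, -0.2715, 0.2936]
orientation: [3.141, 0.002, 1.044]
ft_force: [0.1, -0.4, 0.4]
finger_gap: 0.0453
gripper_force: 0.0
big
side c [0.638  0.0106] res 0.0008 bins 15 tilt deg along handle(+ = handle up), across [3.  3.3] rim z 0.0655
top c [0.6364 0.0109] res 0.0007 bins 17 tilt deg along handle(+ = handle up), across [2.7 1.5] rim z 0.0648
mid
side c [0.6376 0.0131] res 0.0009 bins 16 tilt deg along handle(+ = handle up), across [7.3 7.6] rim z 0.0947
top c [0.636  0.0131] res 0.0005 bins 19 tilt deg along handle(+ = handle up), across [6.6 2.6] rim z 0.0938
small
side c [0.6383 0.017 ] res 0.0006 bins 17 tilt deg along handle(+ = handle up), across [-0.2 -0.3] rim z 0.1158
top c [0.6367 0.0157] res 0.0005 bins 17 tilt deg along handle(+ = handle up), across [-0.9  0.9] rim z 0.1168
209 [346. 182.] -120.3
194 [326. 213.] -164.9
175 [285. 217.] 149.9
```

View pics/fin.png

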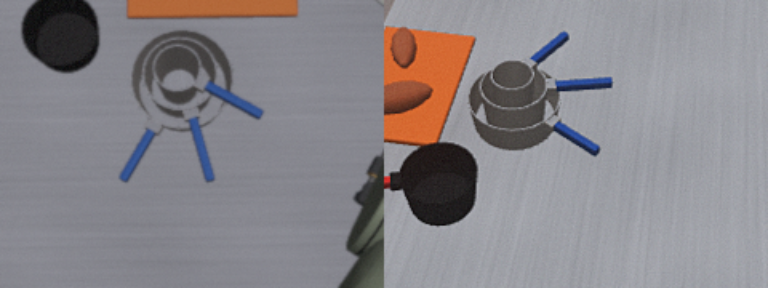

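The pans are nested and level. The small rim is at 0.116 m as expected, and the "tilts" of the outer two come from the handles above crossing their rims. The handles lie at 150°, 195° and 240°, and the big pan has not moved.

```bash
python3 -c "
from bench import ctrl
print(ctrl.job_done())"
```

```text
the job is handed in; nothing more can be done
None
```

I nested the three blue-handled pans upright with their handles at about 150°, 195° and 240° (45° anticlockwise steps), left the widest and black pans where they were, and handed the job in at about 22.5 s of the 56 s allowed; no verdict was returned.

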